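# Prop open the shielded test box on its stay and load the USB stick

## Robot

A 7-joint arm with a two-finger parallel gripper is mounted at the origin on a cart in front of the work surface, level with it; the furniture and walls round the work are solid. World frame = base frame: x ahead of the robot, y to its left, z up, the work surface at z = 0. Lengths are in m, angles in degrees, forces in N, time in s.
With the tool pointing down it reaches from about 0.425 to 0.875 m from the base axis. Payload 4.7 kg.
Tool frame: the origin (TCP) lies between the finger pads; the fingertips stand 11 mm ahead of it and the grasp point (between the pads) lies 8 mm behind it (env.tcp_to_tips is the distance from the TCP to the fingertips, in m); z points along the fingers, y is the line along which they close (so a half turn about z gives the same grasp; the last joint's range is limited). The gripper opens to 87 mm and grips with 3 to 60 N. Pads are 19 mm wide; open, the fingers measure 117 mm over their backs; the gripper's body (75 mm by 190 mm) begins 51 mm behind the grasp point.
Start: joints at [68.99, 18.392, -4.016, 83.108, 1.295, 78.541, -3.26], TCP at [0.242, -0.603, 0.234] pointing down, gripper open.
Joint ranges: [-163.93, 163.93], [-17.29, 119.83], [-79.2, 71.16], [3.27, 140.29], [-89.18, 269.18], [5.43, 117.66], [-154.24, 154.24]. Speed limits (degrees/s): [147.25, 147.25, 180, 180, 180, 180, 180].

## Interface

Orientations are given as [roll, pitch, yaw] about the fixed x, y, z axes, in that order (R = Rz(yaw) Ry(pitch) Rx(roll)).
In Python, from cell import env, viewer gives the robot as it stands.
- The arm moves only by the tool step_arm, never from a script. Its arguments are lists of equal length, an entry for each row: "delta_pos": the shift along the tool's x, y, z in units of 0.2 m (1.0 is 0.2 m), a list of three; "rot": the turn, a rotation vector about the tool's x, y, z in units of 1.5 rad (1.0 is 1.5 rad), a list of three; "gripper": the gripper command: -1 is shut, 1 is fully open, values between are in proportion. A call has 1 to 20 rows; each row is the pose to reach, as a shift and turn from the pose commanded when the call began, along the tool's axes at that moment; what a row does not reach only later rows make up. A row lasts 1/8 s, in which the tool goes at most 62.5 mm and 10.7 degrees, less where a joint would pass 70% of its speed; a pose out of reach is approached as far as the arm can. A call with a number of a shift or a turn outside -1 to 1 is refused whole. A call with a gripper value outside its range is refused whole. The fingers move at their own pace and stop on an object; "squeeze" is the grip in N (left out, the last holds). Time passes only in rows, so rows that repeat a pose let the fingers close. It gives the time, the measured TCP pose, the force, the opening and the grip force at its end, in the units of the state.
- env.get_obs(): the state, without advancing time (a new reading comes with each control period).
- viewer.read_camera(name): name is "scene" or "top" or "wrist"; returns a dict with "img" (420x560x3 uint8, red, green, blue), "fx", "fy", "cx", "cy" (pixels), "pose" (4x4, takes a point from camera to world coordinates). Camera axes: x right, y down, z forward; pixel columns grow to the right and rows downward; lengths in m; the calibration is good to about 2 mm. A picture is of the moment at which its call begins. There is no depth.
- env.sign_off(): hands the job in; it is judged then, once.
The state is a dict: "time_s": time; "qpos": joint angles; "joint_velocities": joint speeds; "effort": joint torques, N m; "tool_pos": TCP position; "tool_rot": TCP orientation; "force": force on the tool from outside, world axes, zero at the start; "wrist_torque": the same for the moment, N m; "grip_width": finger opening in m; "grasp_force": force on a finger pad.
Only numpy, scipy, OpenCV 4.12 (cv2) and the standard library are available. Lean on these libraries where they do the work, as an engineer would, in place of code of your own. Each camera call takes 0.05 s, during which the arm holds its last target. There are 200 camera calls.

## Task

Load the USB stick for its shielded test: raise the lid of the grey test box and push the folding stay inside it through straight until it locks against its stop, so that the lid stands up unaided. Only then reach in and lay the stick flat on the foam pad in the box. Do not let the lid slam, leave the small things lying about where they are, and leave the lid locked open.

Things in the scene. Friction and masses are not known exactly. Their poses are not given: they have to be found in the camera images.
- test_box: Grey shielded test box, fixed on the bench, 176 mm deep (its x) by 190 wide (its y), walls 4, rim 90 mm above the bench, 118 with the lid shut (handle 162). Origin: centre of its underside; x points from its front (handle side) to its hinge side, y to its left, z up. A folding steel stay lies inside along the left (+y) wall; coaxial sockets outside the right wall.
- lid (a joint): Lid angle, rad: 0 shut, grows as the front edge goes up and back; the stay allows 1.47 at most. The 0.45 kg lid (+-20%) has a stiff hinge (0.28 N m friction): let go below about 0.95 it may fall shut and slam; left still at 1.0 to 1.2 it stays, but only the locked stay holds it safely. Locked, it stands at about 1.45.
- lid_hinge (a point): Middle of the lid's hinge line, which runs along the box's y at the back rim: in the box's frame at (88, 0, 90) mm.
- lid_handle (a point): Middle of the bow handle's grip on top of the lid near its front: round steel bar 12 mm thick along the box's y, bar centre 38 mm off the lid's top face (32 mm gap under it), 85 mm free between its two end posts. It moves with the lid: when shut, 150 mm in front of and 66 mm above the hinge line (156 mm above the bench). The bar can turn in the grip as the lid rises.
- stay (a joint): Folding stay's middle joint, rad: 0 folded (lid shut), 1.36 at lid angle 1.05, 1.62 at 1.2, 2.51 both strips in line (dead centre), 2.63 at its stop, past dead centre: locked, and stays so. With the lid up, pushing the knob toward the hinge side lifts the lid the rest of the way (5 to 8 N at first, little near dead centre) and ends at the stop, felt as firm resistance.
- stay_knob (a point): Middle of the black knob at the stay's middle: a peg 13 mm thick, 36 long along the box's y, pointing from the stay to the middle of the box. It moves on a 79 mm circle about stay_pivot: in the box's frame (mm) near (-14, 60, 136) at lid 1.05, (53, 60, 125) when locked. The raised lid stands close behind and above: come with the tool leaning back to the front by 20 to 45 degrees.
- stay_pivot (a point): Point on the stay's fixed lower pivot axis (along the box's y), in line with stay_knob: in the box's frame at (8, 60, 60) mm. Each of the two strips is 79 mm between pivots, 13 wide, 3 thick, lying at y = 79 to 86 mm.
- pad (a point): Centre of the top of the flat dark foam pad on the floor of the box, 84 mm along the box's x by 68 mm along y, 26 mm above the bench, 64 mm below the rim; axes as the box's.
- usb_stick: USB stick (the device to test), green with a light metal plug, 16 x 50 x 7 mm, lying flat on the bench; origin: centre of its underside, its y along its length (plug toward -y; the body proper runs from y = -13 to +25 mm), z up. 12 g.
- bnc_tee: Bystander: grey metal T-shaped coaxial adapter, 30 x 34 x 14 mm, loose on the bench; leave it where it is.
- driver_amber: Bystander: stubby screwdriver with a clear amber handle, 15 x 68 x 15 mm, loose on the bench; leave it where it is.
- sticky_pad: Bystander: small pad of yellow notes, 38 x 50 x 11 mm, loose on the bench; leave it where it is.

How it is judged:
By the outcome, as a careful person would: the job done as asked, in the order asked, and still so for the second after the job is handed in, with the robot touching nothing.
It also fails if it takes over 64 s, if anything falls off the work surface, if the arm or the gripper's body presses on something with over 40 N, if the wrist force passes 120 N, or if a joint passes its speed limit or range.

## Working session

There is one attempt and no reset: what is moved stays moved. The work goes in short steps, Python scripts to look and compute and a tool call to move; the robot and the scene stay as the last step left them, time stands still between calls to the robot, and variables do not carry over. Pictures are saved under pics/ and viewed, at most 10 in all, crops included, and the job is handed in when it is done.

Besides the shell and the picture viewer there is one more tool, called after ">>>" in YAML: its name, and indented under it one key for each argument. step_arm: Moves the arm, as the interface text tells. Shifts and turns lie within -1 to 1; 1 stands for 0.2 m of shift or 1.5 rad of turn. Its arguments: {"type":"object","properties":{"delta_pos":{"type":"array"},"rot":{"type":"array"},"gripper":{"type":"array"},"squeeze":{"type":"number"}},"required":["delta_pos","rot","gripper"]}

```bash
ls; mkdir -p pics; python3 - <<'E'
from cell import env, viewer
import cv2,json
o=env.get_obs();print(o)
for n in("scene","top"):
    c=viewer.read_camera(n);cv2.imwrite(f"pics/{n}0.png",c["img"][:,:,::-1])
    print(n,c["fx"],c["fy"],c["cx"],c["cy"],c["pose"].tolist() if hasattr(c["pose"],'tolist') else c["pose"])
E
```

```text
pics
{'time_s': 0.0, 'qpos': array([68.99139003, 18.44000026, -4.01578481, 83.17428752,  1.29634008,
       78.54051625, -3.25975956]), 'joint_velocities': array([ 0.0292234 ,  0.04387695,  0.02520947, -0.04931224,  0.03994568,
        0.02878161,  0.00856133]), 'effort': array([ 5.81938116e-05, -4.91289067e+01, -4.03471906e-01, -3.12527633e+01,
       -6.37629256e-02,  4.38201951e-02,  2.13743347e-04]), 'tool_pos': array([ 0.2413156 , -0.60297777,  0.23245626]), 'tool_rot': array([-1.79890514e+02,  6.93259030e-03,  2.18191010e+01]), 'force': array([ 0.09973476, -0.10822351,  0.50906034]), 'wrist_torque': array([0.00484823, 0.00458864, 0.00864336]), 'grasp_force': 0.0, 'grip_width': 0.0868601824773014}
scene 519.8235794139935 519.8235794139935 280.1252959169639 211.8031803393947 [[-0.8046398322459636, -0.34155207590345527, 0.48569220686482883, -0.14449198983503989], [-0.5937629240327476, 0.4636468956491237, -0.6576299462456161, 0.7702683142868444], [-0.0005748106373820903, -0.8175412745549736, -0.5758697196343633, 0.8717074483157432], [0.0, 0.0, 0.0, 1.0]]
top 436.5939738187433 436.5939738187433 280.7188281175665 207.26610081184452 [[0.0084915665305145, -0.9857587093976268, 0.1679513624374117, 0.321466849277167], [-0.9999496788369979, -0.009268018032995614, -0.003839744200402194, -0.08554524969254129], [0.005341637543141605, -0.16791030548618824, -0.9857878048646638, 1.1579376553056369], [0.0, 0.0, 0.0, 1.0]]
```

View pics/scene0.png

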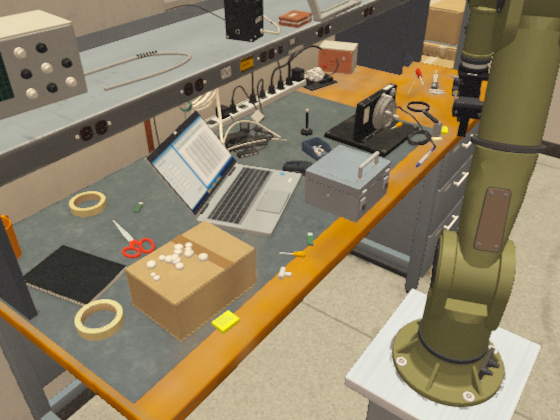

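View pics/top0.png

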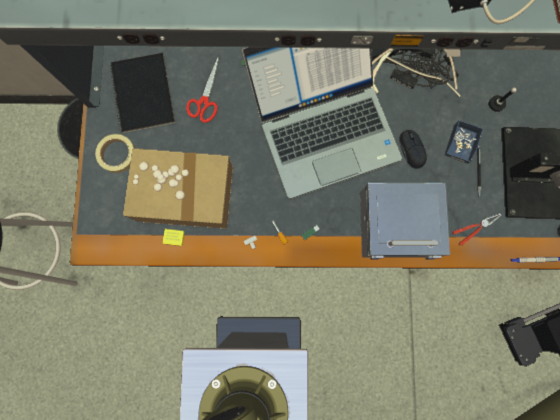

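The box is at about (407,220) in the top image, with its handle at (412,242) toward the robot. The stick is at (310,232), and the driver (280,232) and tee (250,242) lie left of it. Next I'll enlarge both areas.

```bash
cat > h.py <<'E'
import numpy as np, cv2
from scipy.spatial.transform import Rotation as R
def ray(c,u,v,z):
    P=np.array(c["pose"]);d=P[:3,:3]@np.array([(u-c["cx"])/c["fx"],(v-c["cy"])/c["fy"],1]);o=P[:3,3]
    return o+d*(z-o[2])/d[2]
def proj(c,p):
    P=np.array(c["pose"]);q=P[:3,:3].T@(np.asarray(p)-P[:3,3]);return q[:2]/q[2]*[c["fx"],c["fy"]]+[c["cx"],c["cy"]]
def box2w(p,B): # B=x,y,yawdeg ; p mm
    return R.from_euler('z',B[2],degrees=True).apply(np.asarray(p)/1000)+[B[0],B[1],0]
def delta(o,pos,Rt):
    """shift & rotvec in tool units from obs o to target pos, Rotation"""
    R0=R.from_euler('xyz',o["tool_rot"],degrees=True)
    return np.round(R0.inv().apply(np.asarray(pos)-o["tool_pos"])/.2,3),np.round((R0.inv()*Rt).as_rotvec()/1.5,3)
E
python3 - <<'E'
from cell import viewer
import cv2,numpy as np
from h import *
c=viewer.read_camera("top");i=c["img"][:,:,::-1]
a=cv2.resize(i[175:265,355:455],None,fx=5,fy=5,interpolation=cv2.INTER_CUBIC)
b=cv2.resize(i[215:255,290:330],None,fx=7,fy=7,interpolation=cv2.INTER_CUBIC)
m=np.zeros((450,790,3),np.uint8);m[:450,:500]=a;m[:280,505:785]=b
cv2.imwrite("pics/crop0.png",m)
for p in [(407,220),(310,232),(387,243),(438,243)]: print(p,ray(c,*p,0),ray(c,*p,.118),ray(c,*p,.156))
E
```

```text
(407, 220) [ 0.48729701 -0.42894064  0.        ] [ 0.47039804 -0.39394683  0.118     ] [ 0.46495599 -0.38267763  0.156     ]
(310, 232) [ 0.45260158 -0.16867571  0.        ] [ 0.43923826 -0.16020427  0.118     ] [ 0.43493481 -0.15747618  0.156     ]
(387, 243) [ 0.42509703 -0.3732444   0.        ] [ 0.41453657 -0.34392633  0.118     ] [ 0.41113574 -0.33448492  0.156     ]
(438, 243) [ 0.4263132  -0.50900462  0.        ] [ 0.4156288  -0.46585186  0.118     ] [ 0.41218806 -0.45195521  0.156     ]
```

View pics/crop0.png

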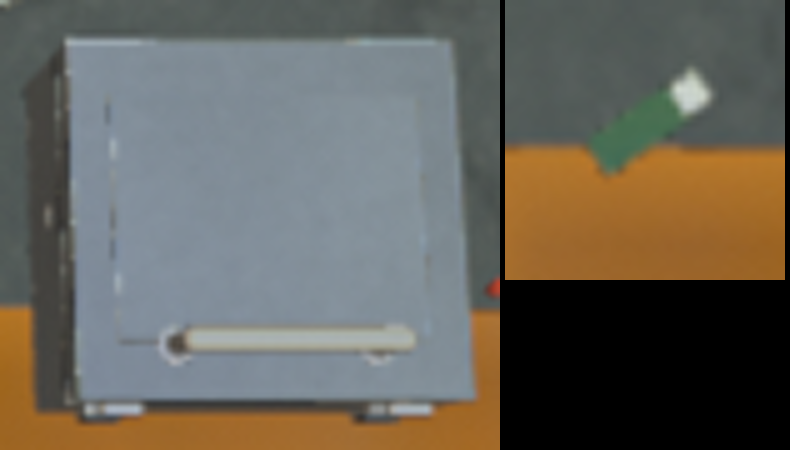

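The crop shows the lid corners at full-image (368,182.6), (445.4,182.6), (370.6,255.4) and (450,255). The bar ends are at (390.6,243) and (437.6,242.6). The stick runs from its tail at (304,237.6) to its plug tip at (317.6,226.7).

```bash
python3 - <<'E'
from cell import viewer,env
from h import *
c=viewer.read_camera("top")
P=[ray(c,u-.4,v-.4,.118)[:2] for u,v in[(368,182.6),(445.4,182.6),(370.6,255.4),(450,255)]]
print("lid",np.round(P,4)); print(np.mean(P,0))
H=[ray(c,u-.4,v-.4,.16)[:2] for u,v in[(390.6,243),(437.6,242.6)]];print("bar",np.round(H,4),np.mean(H,0))
d=P[0]-P[1]+P[2]-P[3];x=P[0]+P[1]-P[2]-P[3];print("yaw",np.degrees(np.arctan2(-d[0],d[1])),np.degrees(np.arctan2(x[1],x[0])),"bar yaw",np.degrees(np.arctan2(*( (H[0]-H[1])*[-1,1]))))
S=[ray(c,u-.4,v-.4,.005)[:2] for u,v in[(317.6,226.7),(304,237.6)]];print("stick",S,np.mean(S,0),np.linalg.norm(S[0]-S[1]))
E
```

```text
lid [[ 0.5628 -0.3013]
 [ 0.5646 -0.4908]
 [ 0.3857 -0.3031]
 [ 0.3883 -0.492 ]]
[ 0.47531866 -0.39678666]
bar [[ 0.4118 -0.3409]
 [ 0.4136 -0.4488]] [ 0.41270251 -0.39480494]
yaw 0.674298861012833 0.49493408460087795 bar yaw 1.0006042624423188
stick [array([ 0.46744555, -0.18751938]), array([ 0.43804242, -0.15132138])] [ 0.45274399 -0.16942038] 0.0466351682728019
```

```bash
python3 - <<'E'
from cell import env
from h import *
o=env.get_obs()
print(delta(o,[.413,-.396,.232],R.from_euler('xyz',[180,0,90.7],degrees=True)))
E
```

```text
(array([ 1.181, -0.643,  0.005]), array([-0.001, -0.   , -0.801]))
```

>>> step_arm:
  delta_pos:
    - [0.3,-0.16,0]
    - [0.6,-0.32,0]
    - [0.9,-0.5,0]
    - [0.98,-0.55,0]
    - [0.98,-0.55,0]
    - [0.98,-0.55,0]
    - [0.98,-0.55,0]
    - [0.98,-0.55,0]
  rot:
    - [0,0,-0.12]
    - [0,0,-0.24]
    - [0,0,-0.36]
    - [0,0,-0.48]
    - [0,0,-0.6]
    - [0,0,-0.72]
    - [0,0,-0.8]
    - [0,0,-0.8]
  gripper: [0.3,0.3,0.3,0.3,0.3,0.3,0.3,0.3]
  squeeze: 20

```text
time_s: 1.2
tool_pos: [0.3825, -0.4284, 0.2334]
tool_rot: [-180.0, -0.0, 90.5]
force: [-0.1, 0.6, -1.0]
grip_width: 0.0564
grasp_force: 0.0
```

```bash
python3 - <<'E'
from cell import env,viewer
from h import *
o=env.get_obs();print(o['tool_pos'],o['tool_rot'],o['qpos'],o['grip_width'])
print(delta(o,[.413,-.396,.232],R.from_euler('xyz',[180,0,90.7],degrees=True)))
c=viewer.read_camera("wrist");cv2.imwrite("pics/w1.png",c["img"][:,:,::-1])
for y in(-.345,-.438):print(proj(c,[.413,y,.156]))
print(c["fx"],np.round(c["pose"],3).tolist())
E
```

```text
[ 0.38252181 -0.42840589  0.23338396] [-1.79988480e+02 -1.35001588e-02  9.04918355e+01] [ 61.59129581  10.12066961 -18.05335658  93.7263223    3.20641173
  76.67953583  43.55240963] 0.05635903384158939
(array([0.161, 0.154, 0.007]), array([-0.   , -0.   , -0.002]))
[323.62629102 116.28949897]
[317.53168715 239.23804988]
310.25488554095347 [[1.0, 0.009, 0.003, 0.381], [0.009, -0.956, -0.294, -0.346], [-0.0, 0.294, -0.956, 0.385], [0.0, 0.0, 0.0, 1.0]]
```

View pics/w1.png

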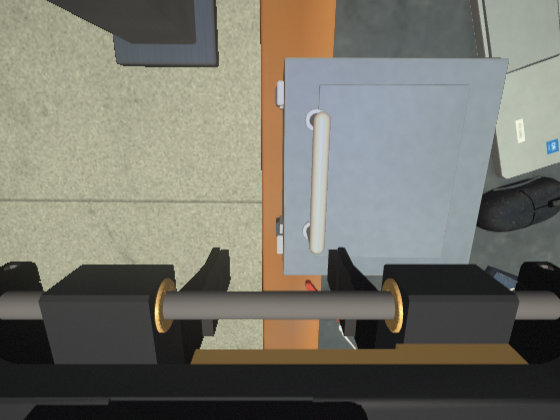

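The wrist image shows the bar from (322,116) to (317,248), within a few pixels of the prediction. I'll align, descend and grip.

>>> step_arm:
  delta_pos:
    - [0.16,0.15,0]
    - [0.16,0.155,0]
    - [0.16,0.155,0.2]
    - [0.16,0.155,0.35]
    - [0.16,0.155,0.425]
    - [0.16,0.155,0.425]
    - [0.16,0.155,0.425]
    - [0.16,0.155,0.425]
    - [0.16,0.155,0.425]
    - [0.16,0.155,0.425]
  rot:
    - [0,0,0]
    - [0,0,0]
    - [0,0,0]
    - [0,0,0]
    - [0,0,0]
    - [0,0,0]
    - [0,0,0]
    - [0,0,0]
    - [0,0,0]
    - [0,0,0]
  gripper: [0.3,0.3,0.3,0.3,0.3,-0.8,-0.8,-0.8,-0.8,-0.8]
  squeeze: 20

```text
time_s: 2.5
tool_pos: [0.4134, -0.3963, 0.1489]
tool_rot: [180.0, 0.0, 90.6]
force: [-0.2, 0.6, -0.4]
grip_width: 0.0148
grasp_force: 0.0
```

```bash
python3 - <<'E'
from cell import env
from h import *
o=env.get_obs();print(o['tool_pos'],o['tool_rot'],o['grip_width'],o['grasp_force'],o['force'])
# arc rows relative to the present, yaw~.7
R0=R.from_euler('xyz',o["tool_rot"],degrees=True);Rz=R.from_euler('z',.7,degrees=True)
f=lambda t:np.array([-150*np.cos(t)+66*np.sin(t),0,150*np.sin(t)+66*np.cos(t)])/1000
for t in np.linspace(0,1.14,20): print(round(t,2),np.round(R0.inv().apply(Rz.apply(f(t)-f(0)))/.2,3).tolist())
E
```

```text
[ 0.41342986 -0.39632776  0.14892838] [1.79980795e+02 3.17540711e-02 9.05701432e+01] 0.014796308485046074 0.0 [-0.15266609  0.56108389 -0.43465047]
0.0 [0.0, 0.0, 0.0]
0.06 [0.0, 0.021, -0.044]
0.12 [0.0, 0.045, -0.087]
0.18 [0.0, 0.071, -0.129]
0.24 [0.0, 0.1, -0.169]
0.3 [0.0, 0.131, -0.207]
0.36 [0.0, 0.164, -0.243]
0.42 [0.0, 0.2, -0.277]
0.48 [0.0, 0.237, -0.309]
0.54 [0.0, 0.276, -0.339]
0.6 [0.001, 0.317, -0.366]
0.66 [0.001, 0.36, -0.39]
0.72 [0.001, 0.404, -0.412]
0.78 [0.001, 0.449, -0.432]
0.84 [0.001, 0.495, -0.449]
0.9 [0.001, 0.542, -0.462]
0.96 [0.001, 0.59, -0.473]
1.02 [0.001, 0.639, -0.482]
1.08 [0.001, 0.688, -0.487]
1.14 [0.001, 0.737, -0.489]
```

>>> step_arm:
  delta_pos:
    - [0,0,0]
    - [0,0,0]
    - [0,0,0]
    - [0,0.02,-0.044]
    - [0,0.045,-0.087]
    - [0,0.071,-0.129]
    - [0,0.1,-0.169]
    - [0,0.131,-0.207]
    - [0,0.164,-0.243]
    - [0,0.2,-0.277]
    - [0,0.237,-0.309]
  rot:
    - [0,0,0]
    - [0,0,0]
    - [0,0,0]
    - [0,0,0]
    - [0,0,0]
    - [0,0,0]
    - [0,0,0]
    - [0,0,0]
    - [0,0,0]
    - [0,0,0]
    - [0,0,0]
  gripper: [-1,-1,-1,-1,-1,-1,-1,-1,-1,-1,-1]
  squeeze: 25

```text
time_s: 3.88
tool_pos: [0.4574, -0.396, 0.2109]
tool_rot: [-179.6, -0.1, 90.5]
force: [-11.7, 1.6, 4.6]
grip_width: 0.0114
grasp_force: 25.0
```

>>> step_arm:
  delta_pos:
    - [0,0.033,-0.035]
    - [0,0.073,-0.063]
    - [0,0.116,-0.087]
    - [0,0.16,-0.109]
    - [0,0.205,-0.128]
    - [0,0.25,-0.145]
    - [0,0.297,-0.158]
    - [0,0.345,-0.169]
    - [0,0.394,-0.177]
    - [0,0.442,-0.182]
    - [0,0.467,-0.183]
    - [0,0.467,-0.183]
  rot:
    - [0,0,0]
    - [0,0,0]
    - [0,0,0]
    - [0,0,0]
    - [0,0,0]
    - [0,0,0]
    - [0,0,0]
    - [0,0,0]
    - [0,0,0]
    - [0,0,0]
    - [0,0,0]
    - [0,0,0]
  gripper: [-1,-1,-1,-1,-1,-1,-1,-1,-1,-1,-1,-1]

```text
time_s: 5.38
tool_pos: [0.5554, -0.3955, 0.249]
tool_rot: [179.8, 0.1, 90.6]
force: [-3.1, -2.0, 4.9]
grip_width: 0.0112
grasp_force: 25.0
```

```bash
python3 - <<'E'
from cell import env,viewer
from h import *
o=env.get_obs();print(o['tool_pos'],o['tool_rot'],o['grip_width'],o['force'],o['qpos'])
c=viewer.read_camera("scene");i=c["img"][:,:,::-1]
cv2.imwrite("pics/s2.png",cv2.resize(i[60:240,260:460],None,fx=3.2,fy=3.2,interpolation=cv2.INTER_CUBIC))
B=(.4755,-.3965,.7)
for n,p in dict(knob105=(-14,60,136),lock=(53,60,125),piv=(8,60,60)).items(): print(n,box2w(p,B),(proj(c,box2w(p,B))-[260,60])*3.2)
E
```

```text
[ 0.55541856 -0.39551876  0.24899383] [1.79822763e+02 1.34780293e-01 9.05715428e+01] 0.01122449450147302 [-3.09700784 -2.00291091  4.91766281] [ 48.85494957  23.21474003 -21.59754405  76.32141921   8.45982969
  81.80278861  28.25155239]
knob105 [ 0.46076802 -0.33667552  0.136     ] [260.78741651 349.42785956]
lock [ 0.52776302 -0.33585698  0.125     ] [194.74885716 337.80607331]
piv [ 0.48276638 -0.33640674  0.06      ] [233.92151243 415.07546964]
```

View pics/s2.png

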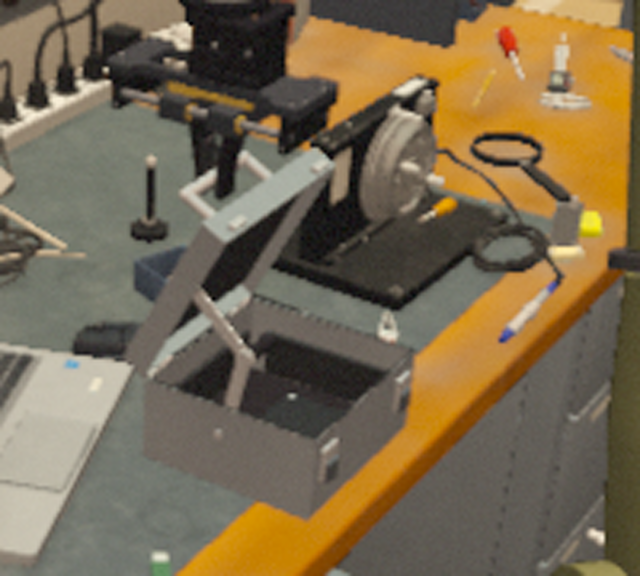

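The lid is at about 1.1 rad, and the knob shows at (258,355) in the crop, as predicted. I'll release with a small opening and go straight up.

>>> step_arm:
  delta_pos:
    - [0,0,0]
    - [0,0,0]
    - [0,0,0]
    - [0,0,0]
    - [0,0,-0.05]
    - [0,0,-0.15]
    - [0,0,-0.35]
    - [0,0,-0.5]
    - [0,0,-0.6]
    - [0,0,-0.6]
  rot:
    - [0,0,0]
    - [0,0,0]
    - [0,0,0]
    - [0,0,0]
    - [0,0,0]
    - [0,0,0]
    - [0,0,0]
    - [0,0,0]
    - [0,0,0]
    - [0,0,0]
  gripper: [-0.5,-0.5,-0.5,-0.5,-0.5,-0.5,-0.5,-0.5,-0.5,-0.5]

```text
time_s: 6.68
tool_pos: [0.555, -0.395, 0.3706]
tool_rot: [179.7, 0.2, 90.6]
force: [0.8, 0.4, 0.4]
grip_width: 0.0218
grasp_force: 0.0
```

```bash
python3 - <<'E'
from cell import env
from h import *
o=env.get_obs();print(o['tool_pos'],o['tool_rot'],o['grip_width'],o['force'],o['qpos'])
B=(.4755,-.3965,.7)
T=R.from_euler('xyz',[180,-25,.7],degrees=True)
# side-push: axis point beside knob; knob 14mm behind tips -> TCP 3 behind knob along z?
def tcp(k,gap): # k mm box; knob located s ahead of TCP along tool z
    n=T.as_matrix()[:,0];z=T.as_matrix()[:,2]
    return box2w(k,B)-n*(16+gap)/1000+z*0.003*-1*-1
a=np.degrees(np.arctan2(-14-8,76)); print(a)
k=(-11,56,137)
for g in(120,35,0):print(g,tcp(k,g))
print(delta(o,tcp(k,120)+[0,0,.06],T))
E
```

```text
[ 0.55499591 -0.39502549  0.37063154] [1.79725389e+02 1.79301571e-01 9.05724586e+01] 0.021776947630226223 [0.7740761  0.37619321 0.38360383] [ 47.70562808  22.39218554 -21.69124407  63.65442745   8.15428181
  95.01597172  28.85039368]
-16.14433878028348
120 [ 0.34183577 -0.34212892  0.07680499]
35 [ 0.41886618 -0.34118777  0.11272755]
0 [ 0.45058459 -0.34080023  0.12751918]
(array([ 0.279, -1.069,  1.163]), array([-0.224,  0.227,  1.028]))
```

```bash
python3 - <<'E'
from cell import env
from h import *
o=env.get_obs()
T=R.from_euler('xyz',[180,-25,.7],degrees=True)
d,r=delta(o,[.40,-.341,.33],T);print(d,r/2)
E
```

```text
[ 0.278 -0.773  0.199] [-0.112   0.1135  0.514 ]
```

>>> step_arm:
  delta_pos:
    - [0.05,-0.1,0]
    - [0.1,-0.3,0]
    - [0.15,-0.5,0]
    - [0.2,-0.65,0]
    - [0.278,-0.773,0.05]
    - [0.278,-0.773,0.1]
    - [0.278,-0.773,0.15]
    - [0.278,-0.773,0.2]
  rot:
    - [-0.025,0.025,0.114]
    - [-0.05,0.05,0.228]
    - [-0.075,0.075,0.343]
    - [-0.1,0.1,0.457]
    - [-0.125,0.126,0.571]
    - [-0.15,0.151,0.685]
    - [-0.174,0.177,0.8]
    - [-0.2,0.202,0.914]
  gripper: [-1,-1,-1,-1,-1,-1,-1,-1]

```text
time_s: 7.68
tool_pos: [0.3984, -0.3407, 0.3261]
tool_rot: [178.1, -22.5, 10.9]
force: [0.6, -0.2, -0.2]
grip_width: 0.0001
grasp_force: 0.0
```

```bash
python3 - <<'E'
from cell import env,viewer
from h import *
o=env.get_obs();print(o['tool_pos'],o['tool_rot'],o['grip_width'],o['qpos'])
T=R.from_euler('xyz',[180,-25,.7],degrees=True)
for p in([.40,-.341,.33],[.40,-.341,.22],[.40,-.341,.128],[.42,-.341,.128]):print(delta(o,p,T))
c=viewer.read_camera("wrist");cv2.imwrite("pics/w3.png",c["img"][:,:,::-1])
B=(.4755,-.3965,.7)
for p in[(-14,42,136),(-14,78,136),(-8,42,137),(-8,78,137)]:print(proj(c,box2w(p,B)))
E
```

```text
[ 0.39838474 -0.34067909  0.32611179] [178.07604211 -22.50282296  10.92136095] 7.000078412619276e-05 [ 65.0523743   -8.2918464  -13.25239598 104.37213326 -21.89896294
  72.34897264 -23.10979593]
(array([ 0.014,  0.004, -0.015]), array([-0.026,  0.027,  0.109]))
(array([-0.196, -0.013,  0.493]), array([-0.026,  0.027,  0.109]))
(array([-0.372, -0.028,  0.918]), array([-0.026,  0.027,  0.109]))
(array([-0.281, -0.01 ,  0.956]), array([-0.026,  0.027,  0.109]))
[295.73498574 205.91268191]
[265.4790105  200.76036613]
[296.62608553 200.80196499]
[266.33764598 195.63624513]
```

View pics/w3.png

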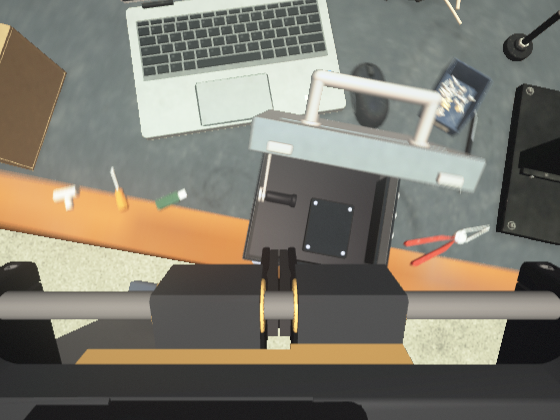

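The wrist image shows the knob from (264,196) to (295,200), matching the lid 1.1 prediction within 2 px. The pad is at (328,228). I'll descend in front of the knob.

>>> step_arm:
  delta_pos:
    - [-0.05,0,0.12]
    - [-0.1,-0.007,0.25]
    - [-0.2,-0.013,0.49]
    - [-0.28,-0.02,0.7]
    - [-0.34,-0.025,0.85]
    - [-0.37,-0.028,0.918]
    - [-0.37,-0.028,0.918]
  rot:
    - [-0.013,0.013,0.055]
    - [-0.026,0.027,0.109]
    - [-0.026,0.027,0.109]
    - [-0.026,0.027,0.109]
    - [-0.026,0.027,0.109]
    - [-0.026,0.027,0.109]
    - [-0.026,0.027,0.109]
  gripper: [-1,-1,-1,-1,-1,-1,-1]

```text
time_s: 8.6
tool_pos: [0.4007, -0.3409, 0.1284]
tool_rot: [179.9, -24.9, 1.2]
force: [-0.5, 0.1, 0.5]
grip_width: 0.0007
grasp_force: 0.0
```

```bash
python3 - <<'E'
from cell import env
from h import *
o=env.get_obs();print(o['tool_pos'],o['tool_rot'],o['qpos'],o['force'])
T=R.from_euler('xyz',[180,-25,.7],degrees=True);M=T.as_matrix()
B=(.4755,-.3965,.7)
for a in list(range(-14,36,4))+[36,38]:
    k=np.array([8+79*np.sin(np.radians(a)),56,60+79*np.cos(np.radians(a))])
    p=box2w(k,B)-M[:,0]*.016+M[:,2]*.003
    d,r=delta(o,p,T);print(a,np.round(p,4),d,r)
E
```

```text
[ 0.40069467 -0.34086344  0.12842007] [179.90666274 -24.90191607   1.17752768] [ 64.82036666  -1.49466711 -14.23212265 122.44275749 -27.63720892
  46.33588955 -21.23138391] [-0.4591117   0.07353433  0.54203076]
-14 [ 0.4505 -0.3408  0.1272] [0.223 0.005 0.11 ] [-0.001  0.001  0.005]
-10 [ 0.4559 -0.3407  0.1283] [0.25  0.005 0.117] [-0.001  0.001  0.005]
-6 [ 0.4613 -0.3407  0.1291] [0.276 0.005 0.125] [-0.001  0.001  0.005]
-2 [ 0.4668 -0.3406  0.1295] [0.302 0.005 0.134] [-0.001  0.001  0.005]
2 [ 0.4723 -0.3405  0.1295] [0.327 0.005 0.146] [-0.001  0.001  0.005]
6 [ 0.4778 -0.3405  0.1291] [0.351 0.006 0.159] [-0.001  0.001  0.005]
10 [ 0.4833 -0.3404  0.1283] [0.374 0.006 0.174] [-0.001  0.001  0.005]
14 [ 0.4887 -0.3403  0.1272] [0.396 0.006 0.191] [-0.001  0.001  0.005]
18 [ 0.494  -0.3403  0.1257] [0.417 0.006 0.209] [-0.001  0.001  0.005]
22 [ 0.4992 -0.3402  0.1238] [0.437 0.006 0.228] [-0.001  0.001  0.005]
26 [ 0.5042 -0.3401  0.1215] [0.455 0.007 0.249] [-0.001  0.001  0.005]
30 [ 0.5091 -0.3401  0.1189] [0.472 0.007 0.271] [-0.001  0.001  0.005]
34 [ 0.5138 -0.34    0.116 ] [0.487 0.007 0.294] [-0.001  0.001  0.005]
36 [ 0.516  -0.34    0.1144] [0.494 0.007 0.306] [-0.001  0.001  0.005]
38 [ 0.5182 -0.34    0.1128] [0.5   0.007 0.318] [-0.001  0.001  0.005]
```

>>> step_arm:
  delta_pos:
    - [0.1,0.003,0.05]
    - [0.18,0.005,0.09]
    - [0.223,0.005,0.11]
    - [0.25,0.005,0.117]
    - [0.276,0.005,0.125]
    - [0.302,0.005,0.134]
    - [0.327,0.005,0.146]
    - [0.351,0.006,0.159]
    - [0.374,0.006,0.174]
    - [0.396,0.006,0.191]
    - [0.417,0.006,0.209]
    - [0.417,0.006,0.209]
  rot:
    - [0,0,0.005]
    - [0,0,0.005]
    - [0,0,0.005]
    - [0,0,0.005]
    - [0,0,0.005]
    - [0,0,0.005]
    - [0,0,0.005]
    - [0,0,0.005]
    - [0,0,0.005]
    - [0,0,0.005]
    - [0,0,0.005]
    - [0,0,0.005]
  gripper: [-1,-1,-1,-1,-1,-1,-1,-1,-1,-1,-1,-1]

```text
time_s: 10.1
tool_pos: [0.495, -0.34, 0.1261]
tool_rot: [-179.9, -25.0, 0.7]
force: [0.5, 0.4, -0.5]
grip_width: 0.0005
grasp_force: 0.0
```

```bash
python3 - <<'E'
from cell import env,viewer
from h import *
c=viewer.read_camera("scene");i=c["img"][:,:,::-1]
a=cv2.resize(i[100:220,290:410],None,fx=4,fy=4,interpolation=cv2.INTER_CUBIC)
d=viewer.read_camera("wrist");b=cv2.resize(d["img"][100:300,180:400,::-1],None,fx=1.4,fy=1.4)
m=np.zeros((480,800,3),np.uint8);m[:,:480]=a;m[:280,485:793]=b
cv2.imwrite("pics/m4.png",m)
B=(.4755,-.3965,.7)
for g in(-12,18,35):
    p=box2w((8+79*np.sin(np.radians(g)),60,60+79*np.cos(np.radians(g))),B);print(g,(proj(c,p)-[290,100])*4,(proj(d,p)-[180,100])*1.4+[485,0])
E
```

```text
-12 [199.15476594 272.82661655] [615.9421678  325.04958572]
18 [148.8358532  258.34383282] [616.4084978  209.03802035]
35 [123.04632271 262.47842186] [616.9815776  157.25355901]
```

View pics/m4.png

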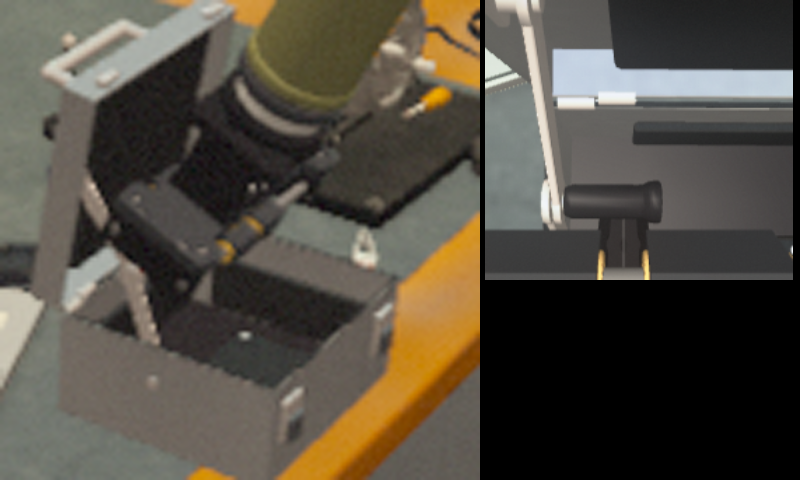

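The knob is at about (612,203) in the composite, which fits 18° past vertical. It is in contact with the fingers and the lid has risen further. I'll continue to the stop.

>>> step_arm:
  delta_pos:
    - [0.01,0,0.01]
    - [0.02,0,0.019]
    - [0.038,0,0.04]
    - [0.055,0,0.062]
    - [0.063,0,0.073]
    - [0.07,0,0.085]
    - [0.074,0,0.091]
  rot:
    - [0,0,0]
    - [0,0,0]
    - [0,0,0]
    - [0,0,0]
    - [0,0,0]
    - [0,0,0]
    - [0,0,0]
  gripper: [-1,-1,-1,-1,-1,-1,-1]

```text
time_s: 11.08
tool_pos: [0.5128, -0.3408, 0.1145]
tool_rot: [-179.9, -24.7, 0.6]
force: [-11.1, 0.1, 3.0]
grip_width: 0.0004
grasp_force: 4.2
```

>>> step_arm:
  delta_pos:
    - [0.005,0,0.01]
    - [0.01,0,0.02]
    - [0.01,0,0.02]
  rot:
    - [0,0,0]
    - [0,0,0]
    - [0,0,0]
  gripper: [-1,-1,-1]

```text
time_s: 11.45
tool_pos: [0.5145, -0.3412, 0.1108]
tool_rot: [-179.8, -24.6, 0.5]
force: [-12.9, -0.4, 2.2]
grip_width: 0.0005
grasp_force: 5.5
```

```bash
python3 - <<'E'
from cell import env,viewer
from h import *
o=env.get_obs();print(o['tool_pos'],o['force'])
c=viewer.read_camera("wrist");cv2.imwrite("pics/w5.png",cv2.resize(c["img"][100:300,180:400,::-1],None,fx=3,fy=3,interpolation=cv2.INTER_CUBIC))
B=(.4755,-.3965,.7)
for g in(30,32,34.7):
    print(g,[((proj(c,box2w((8+79*np.sin(np.radians(g)),y,60+79*np.cos(np.radians(g))),B))-[180,100])*3).round() for y in(42,78)])
E
```

```text
[ 0.51451269 -0.34122629  0.1108301 ] [-12.9290068   -0.3617736    2.21149155]
30 [array([381., 476.]), array([161., 476.])]
32 [array([380., 461.]), array([163., 461.])]
34.7 [array([379., 442.]), array([165., 443.])]
```

View pics/w5.png

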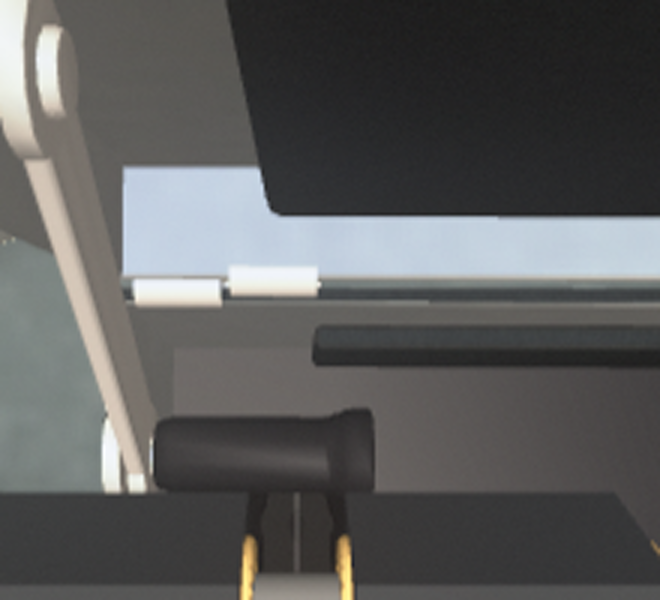

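The knob centre is at row 454, where the locked prediction is 442, and the resistance has grown. I'll press a little harder to confirm the stop.

>>> step_arm:
  delta_pos:
    - [0.011,0,0.005]
    - [0.022,0,0.01]
    - [0.028,0,0.01]
    - [0.028,0,0.01]
  rot:
    - [0,0,0]
    - [0,0,0]
    - [0,0,0]
    - [0,0,0]
  gripper: [-1,-1,-1,-1]

```text
time_s: 12.0
tool_pos: [0.5158, -0.3414, 0.1091]
tool_rot: [-179.7, -24.1, 0.4]
force: [-26.1, 0.8, 6.5]
grip_width: 0.0006
grasp_force: 10.4
```

```bash
python3 - <<'E'
from cell import env,viewer
from h import *
o=env.get_obs();print(o['tool_pos'],o['force'])
c=viewer.read_camera("wrist");i=cv2.resize(c["img"][100:300,180:400,::-1],None,fx=3,fy=3,interpolation=cv2.INTER_CUBIC)
# dark knob rows along column 250
g=i[400:500,[200,250]].mean(2);print(np.where(g[:,1]<62)[0][[0,-1]]+400, g[::8].round().tolist())
B=(.4755,-.3965,.7)
for g in(30,32,34.7):print(g,((proj(c,box2w((8+79*np.sin(np.radians(g)),60,60+79*np.cos(np.radians(g))),B))-[180,100])*3).round())
E
```

```text
[ 0.51581037 -0.34141127  0.10912486] [-26.06937188   0.7717791    6.47578908]
[426 499] [[108.0, 107.0], [109.0, 107.0], [108.0, 107.0], [67.0, 76.0], [54.0, 51.0], [58.0, 55.0], [64.0, 59.0], [72.0, 71.0], [70.0, 79.0], [65.0, 74.0], [58.0, 58.0], [52.0, 51.0], [61.0, 47.0]]
30 [269. 485.]
32 [269. 470.]
34.7 [270. 451.]
```

It holds 26 N with about 1 mm of motion, so that is the stop. I'll back off forward and up, then look again.

>>> step_arm:
  delta_pos:
    - [-0.1,0,-0.045]
    - [-0.272,0,-0.127]
    - [-0.27,0,-0.2]
    - [-0.18,0,-0.4]
    - [-0.09,0,-0.6]
    - [0,0,-0.8]
    - [0,0,-0.85]
    - [0,0,-0.85]
  rot:
    - [0,0,0]
    - [0,0,0]
    - [0,0,0]
    - [0,-0.07,0]
    - [0,-0.14,0]
    - [0,-0.21,0]
    - [0,-0.29,0]
    - [0,-0.29,0]
  gripper: [-1,-1,-1,-1,-1,-1,-1,-1]

```text
time_s: 13.05
tool_pos: [0.4567, -0.3402, 0.2694]
tool_rot: [180.0, -0.3, 0.9]
force: [0.6, 1.0, -0.6]
grip_width: 0.0003
grasp_force: 0.0
```

```bash
python3 - <<'E'
from cell import env,viewer
from h import *
import pickle
o=env.get_obs();print(o['tool_pos'],o['tool_rot'],o['force'])
w=viewer.read_camera("wrist");s=viewer.read_camera("scene");pickle.dump((w,s),open("v6.pkl","wb"))
a=cv2.resize(w["img"][0:260,120:460,::-1],None,fx=1.45,fy=1.45,interpolation=cv2.INTER_CUBIC)
b=cv2.resize(s["img"][90:220,290:390,::-1],None,fx=3,fy=3,interpolation=cv2.INTER_CUBIC)
m=np.zeros((400,800,3),np.uint8);m[:a.shape[0],:a.shape[1]]=a;m[:390,497:797]=b
cv2.imwrite("pics/m6.png",m)
B=(.4755,-.3965,.7)
for g in(18,30,34.7):
    p=[box2w((8+79*np.sin(np.radians(g)),y,60+79*np.cos(np.radians(g))),B) for y in(42,78)]
    print(g,[((proj(w,q)-[120,0])*1.45).round() for q in p],(proj(s,p[0])-[290,90])*3+[497,0])
for p in[(-80,-91,90),(-80,91,90),(84,91,90),(84,-91,90)]:print((proj(w,box2w(p,B))-[120,0])*1.45)
E
```

```text
[ 0.45670307 -0.34019784  0.26935045] [179.98698799  -0.28765742   0.93692059] [ 0.64257315  0.95956282 -0.62116448]
18 [array([255., 221.]), array([198., 221.])] [618.55994977 216.02981098]
30 [array([255., 196.]), array([198., 196.])] [604.63255644 217.58296444]
34.7 [array([255., 187.]), array([198., 187.])] [599.57953692 219.07680498]
[416.19844261 359.40372401]
[187.55946064 358.48225856]
[182.19332139 138.58109922]
[445.73723314 139.86094708]
```

View pics/m6.png

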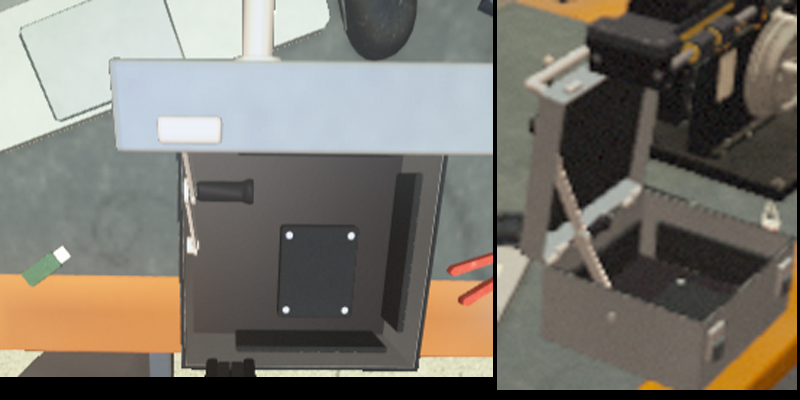

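The lid stands upright and the stay strips are in line, with the knob at about (225,190), near the locked prediction of row 187. The pad runs from (281,226) to (359,316), centred at (318,271). The stick's plug tip is at (63,250) and its tail at (28,279).

```bash
python3 - <<'E'
from cell import env
from h import *
import pickle
w,s=pickle.load(open("v6.pkl","rb"))
f=lambda u,v,z:ray(w,u/1.45+120,v/1.45,z)
C=[f(*p,.026) for p in[(279,226),(355,226),(358,317),(278,317)]];print(np.round(C,4),np.mean(C,0))
B=(.4755,-.3965,.7)
print("box fr",R.from_euler('z',-.7,degrees=True).apply(np.mean(C,0)-[B[0],B[1],0]))
S=[f(63,251,.005),f(29,279,.005)];print(S,np.mean(S,0),np.linalg.norm(S[0]-S[1]),np.degrees(np.arctan2(*(S[0]-S[1])[[1,0]])))
o=env.get_obs()
print(delta(o,[.4515,-.167,.2],R.from_euler('xyz',[180,0,129],degrees=True)))
E
```

```text
[[ 0.4928 -0.3812  0.026 ]
 [ 0.4939 -0.4473  0.026 ]
 [ 0.4109 -0.4582  0.026 ]
 [ 0.4097 -0.3843  0.026 ]] [ 0.45182753 -0.41776625  0.026     ]
box fr [-0.02393052 -0.02097545  0.026     ]
[array([ 0.4641057 , -0.18380613,  0.005     ]), array([ 0.4368518 , -0.14919912,  0.005     ])] [ 0.45047875 -0.16650263  0.005     ] 0.04405019792798672 -51.77867039566302
(array([ 0.001, -0.869,  0.338]), array([ 1.000e-03, -2.000e-03, -1.492e+00]))
```

```bash
python3 - <<'E'
from cell import env
from h import *
o=env.get_obs();print(o['qpos'])
print(delta(o,[.448,-.163,.16],R.from_euler('xyz',[180,0,-51.3],degrees=True)))
E
```

```text
[ 53.13858335   8.54468178 -20.94556844  91.73846442   2.96673068
  80.23532533 -57.36493717]
(array([-0.017, -0.889,  0.538]), array([-0.001, -0.001,  0.605]))
```

>>> step_arm:
  delta_pos:
    - [-0.01,-0.2,0]
    - [-0.01,-0.45,0]
    - [-0.017,-0.7,0.05]
    - [-0.017,-0.889,0.2]
    - [-0.017,-0.889,0.4]
    - [-0.017,-0.889,0.538]
    - [-0.017,-0.889,0.538]
    - [-0.017,-0.889,0.538]
  rot:
    - [0,0,0.1]
    - [0,0,0.2]
    - [0,0,0.3]
    - [0,0,0.4]
    - [0,0,0.5]
    - [0,0,0.605]
    - [0,0,0.605]
    - [0,0,0.605]
  gripper: [0,0,0,0,0,0,0,0]
  squeeze: 10

```text
time_s: 14.15
tool_pos: [0.4476, -0.164, 0.1612]
tool_rot: [-179.9, -0.1, -51.2]
force: [0.8, 0.2, -0.2]
grip_width: 0.0434
grasp_force: 0.0
```

```bash
cat > stick.py <<'E'
from cell import env,viewer
from h import *
o=env.get_obs();print(o['tool_pos'],o['tool_rot'],o['qpos'],o['grip_width'])
w=viewer.read_camera("wrist");hsv=cv2.cvtColor(w["img"],cv2.COLOR_RGB2HSV)
m=cv2.inRange(hsv,(55,70,40),(95,255,255));n,l,st,ce=cv2.connectedComponentsWithStats(m)
for k in range(1,n):
    if st[k,4]>40: print("cand",st[k],ce[k],ray(w,*ce[k],.005))
k=1+np.argmax(st[1:,4]);r=cv2.minAreaRect(np.argwhere(l==k)[:,::-1].astype(np.float32))
q=np.array([ray(w,*p,.006) for p in cv2.boxPoints(r)])
e=[q[1]-q[0],q[2]-q[1]];L=max(e,key=np.linalg.norm);c=q.mean(0)
print(c,[np.linalg.norm(v) for v in e],np.degrees(np.arctan2(L[1],L[0])))
E
python3 stick.py
```

```text
[ 0.44758861 -0.16404643  0.16117929] [-1.79907296e+02 -6.66540825e-02 -5.12364211e+01] [  44.84727506    1.29134507  -28.01174863  111.58455041    0.61585002
   67.16915162 -124.63267162] 0.043381567298393015Traceback (most recent call last):
  File "stick.py", line 8, in <module>
    k=1+np.argmax(st[1:,4]);r=cv2.minAreaRect(np.argwhere(l==k)[:,::-1].astype(np.float32))
        ~~~~~~~~~^^^^^^^^^^
    return _wrapfunc(a, 'argmax', axis=axis, out=out, **kwds)
    return bound(*args, **kwds)
ValueError: attempt to get argmax of an empty sequence
```

```bash
python3 - <<'E'
from h import *
import pickle
from cell import env
w,s=pickle.load(open("v6.pkl","rb"))
for im in (w,):
    hsv=cv2.cvtColor(im["img"],cv2.COLOR_RGB2HSV);print(hsv[int(265/1.45),int(42/1.45+120)])
    m=cv2.inRange(hsv,(45,60,30),(95,255,255));n,l,st,ce=cv2.connectedComponentsWithStats(m)
    for k in range(1,n):
        if st[k,4]>40:
            r=cv2.minAreaRect(np.argwhere(l==k)[:,::-1].astype(np.float32)+0);q=np.array([ray(im,*p,.006) for p in cv2.boxPoints(r)])
            e=[q[1]-q[0],q[2]-q[1]];L=max(e,key=np.linalg.norm);print(ce[k],ray(im,*ce[k],.006),[round(np.linalg.norm(v),4) for v in e],np.degrees(np.arctan2(L[1],L[0])))
E
```

```text
[ 62  58 158]
```

```bash
python3 - <<'E'
from h import *
import pickle
from cell import env
w,s=pickle.load(open("v6.pkl","rb"))
im=w
I=cv2.cvtColor(im["img"],cv2.COLOR_RGB2HSV);print(I[175:195:4,140:165:4].tolist())
m=np.uint8((im["img"][:,:,1].astype(int)-im["img"][:,:,0]>18)&(im["img"][:,:,1].astype(int)-im["img"][:,:,2]>8));m[:,185:]=0;m[:150]=0;m[210:]=0
n,l,st,ce=cv2.connectedComponentsWithStats(m)
for k in range(1,n):
    if st[k,4]>20:
        r=cv2.minAreaRect(np.argwhere(l==k)[:,::-1].astype(np.float32));q=np.array([ray(im,*p,.006) for p in cv2.boxPoints(r)])
        e=[q[1]-q[0],q[2]-q[1]];L=max(e,key=np.linalg.norm);print(st[k],ce[k],ray(im,*ce[k],.006),[round(np.linalg.norm(v),4) for v in e],np.degrees(np.arctan2(L[1],L[0])))
o=env.get_obs();print(delta(o,[.448,-.164,.013],R.from_euler('xyz',[180,0,-51.5],degrees=True)))
E
```

```text
[[[50, 11, 134], [50, 11, 135], [51, 13, 136], [55, 37, 151], [53, 39, 155], [45, 2, 252], [90, 1, 252]], [[47, 13, 139], [48, 9, 137], [59, 55, 158], [63, 57, 160], [65, 56, 163], [45, 13, 233], [42, 5, 247]], [[43, 13, 136], [60, 56, 158], [62, 57, 157], [64, 58, 157], [63, 52, 161], [61, 56, 160], [50, 12, 131]], [[60, 55, 159], [59, 58, 158], [58, 59, 159], [59, 58, 162], [53, 50, 138], [41, 15, 134], [39, 14, 132]], [[57, 57, 161], [57, 60, 157], [58, 61, 160], [16, 138, 224], [16, 142, 240], [16, 145, 240], [16, 143, 241]]]
[135 174  27  23 298] [148.10402685 185.3557047 ] [ 0.44713324 -0.16178208  0.006     ] [np.float64(0.0364), np.float64(0.0155)] -54.284640835177356
(array([-0.002,  0.001,  0.743]), array([-0.001, -0.001,  0.003]))
```

The green body centre is at (0.447,-0.162) with a size of 36 x 15.5 mm, as it should be. I'll descend and grip.

>>> step_arm:
  delta_pos:
    - [-0.006,0.005,0.2]
    - [-0.006,0.005,0.45]
    - [-0.006,0.005,0.65]
    - [-0.006,0.005,0.72]
    - [-0.006,0.005,0.74]
    - [-0.006,0.005,0.745]
    - [-0.006,0.005,0.745]
    - [-0.006,0.005,0.745]
    - [-0.006,0.005,0.745]
    - [-0.006,0.005,0.745]
  rot:
    - [0,0,0.008]
    - [0,0,0.008]
    - [0,0,0.008]
    - [0,0,0.008]
    - [0,0,0.008]
    - [0,0,0.008]
    - [0,0,0.008]
    - [0,0,0.008]
    - [0,0,0.008]
    - [0,0,0.008]
  gripper: [0,0,0,0,0,0,-1,-1,-1,-1]
  squeeze: 12

```text
time_s: 15.45
tool_pos: [0.4461, -0.1632, 0.0116]
tool_rot: [-180.0, -0.0, -52.0]
force: [0.4, -0.0, 1.2]
grip_width: 0.0157
grasp_force: 12.0
```

>>> step_arm:
  delta_pos:
    - [0,0,0]
    - [0,0,0]
    - [0,0,0]
  rot:
    - [0,0,0]
    - [0,0,0]
    - [0,0,0]
  gripper: [-1,-1,-1]

```text
time_s: 15.82
tool_pos: [0.4461, -0.1632, 0.0116]
tool_rot: [-180.0, -0.0, -52.0]
force: [-1.4, -0.2, 4.7]
grip_width: 0.016
grasp_force: 12.0
```

```bash
python3 - <<'E'
from cell import env
from h import *
o=env.get_obs()
T=R.from_euler('xyz',[180,0,.7],degrees=True)
print(delta(o,[.447,-.425,.2616],T))
E
```

```text
(array([ 1.034,  0.802, -1.25 ]), array([-0.   , -0.   , -0.613]))
```

>>> step_arm:
  delta_pos:
    - [0,0,-0.1]
    - [0,0,-0.3]
    - [0,0,-0.6]
    - [0,0,-0.85]
    - [0.15,0.12,-1]
    - [0.4,0.31,-1]
    - [0.65,0.5,-1]
    - [0.85,0.66,-1]
    - [0.99,0.77,-1]
    - [0.99,0.77,-1]
    - [0.99,0.77,-1]
  rot:
    - [0,0,0]
    - [0,0,0]
    - [0,0,-0.1]
    - [0,0,-0.2]
    - [0,0,-0.3]
    - [0,0,-0.4]
    - [0,0,-0.5]
    - [0,0,-0.6]
    - [0,0,-0.613]
    - [0,0,-0.613]
    - [0,0,-0.613]
  gripper: [-1,-1,-1,-1,-1,-1,-1,-1,-1,-1,-1]

```text
time_s: 17.2
tool_pos: [0.4467, -0.4128, 0.2105]
tool_rot: [-179.9, -0.0, 0.7]
force: [0.5, -0.1, -0.8]
grip_width: 0.0157
grasp_force: 12.0
```

```bash
python3 - <<'E'
from cell import env
from h import *
o=env.get_obs();print(o['tool_pos'],o['tool_rot'],o['grip_width'],o['force'])
T=R.from_euler('xyz',[180,0,.7],degrees=True)
for z in(.0405,.0395): print(delta(o,[.447,-.425,z],T))
E
```

```text
[ 0.44667599 -0.41284815  0.21052646] [-1.79871688e+02 -5.44799738e-03  7.22555620e-01] 0.015666662624738613 [ 0.48720947 -0.08776841 -0.7833158 ]
(array([0.001, 0.063, 0.85 ]), array([-0.001, -0.   ,  0.   ]))
(array([0.001, 0.063, 0.855]), array([-0.001, -0.   ,  0.   ]))
```

Still held at 15.7 mm. I'll lower it to just above the pad.

>>> step_arm:
  delta_pos:
    - [0,0.063,0.1]
    - [0,0.063,0.3]
    - [0,0.063,0.5]
    - [0,0.063,0.7]
    - [0,0.063,0.79]
    - [0,0.063,0.83]
    - [0,0.063,0.85]
    - [0,0.063,0.85]
  rot:
    - [0,0,0]
    - [0,0,0]
    - [0,0,0]
    - [0,0,0]
    - [0,0,0]
    - [0,0,0]
    - [0,0,0]
    - [0,0,0]
  gripper: [-1,-1,-1,-1,-1,-1,-1,-1]

```text
time_s: 18.2
tool_pos: [0.4473, -0.4271, 0.0423]
tool_rot: [180.0, -0.1, 0.7]
force: [-0.5, -0.4, 0.6]
grip_width: 0.0163
grasp_force: 12.0
```

>>> step_arm:
  delta_pos:
    - [0,0,0.01]
    - [0,0,0.018]
    - [0,0,0.018]
  rot:
    - [0,0,0]
    - [0,0,0]
    - [0,0,0]
  gripper: [-1,-1,-1]

```text
time_s: 18.58
tool_pos: [0.4466, -0.4266, 0.0377]
tool_rot: [-180.0, -0.0, 0.7]
force: [-0.6, 0.1, -0.4]
grip_width: 0.0158
grasp_force: 12.0
```

>>> step_arm:
  delta_pos:
    - [0,0,0]
    - [0,0,0]
    - [0,0,0]
    - [0,0,-0.05]
    - [0,0,-0.2]
    - [0,0,-0.45]
    - [0,0,-0.7]
    - [0,0,-0.9]
    - [-0.3,0,-1]
    - [-0.5,0,-1]
    - [-0.5,0,-1]
  rot:
    - [0,0,0]
    - [0,0,0]
    - [0,0,0]
    - [0,0,0]
    - [0,0,0]
    - [0,0,0]
    - [0,0,0]
    - [0,0,0]
    - [0,0,0]
    - [0,0,0]
    - [0,0,0]
  gripper: [-0.3,-0.3,-0.3,-0.3,-0.3,-0.3,-0.3,-0.3,-0.3,-0.3,-0.3]

```text
time_s: 19.95
tool_pos: [0.3431, -0.4293, 0.239]
tool_rot: [179.9, 0.0, 0.4]
force: [0.0, 0.1, -0.2]
grip_width: 0.0303
grasp_force: 0.0
```

```bash
python3 - <<'E'
from cell import env,viewer
from h import *
o=env.get_obs();print(o['tool_pos'],o['tool_rot'],o['force'],o['grip_width'])
w=viewer.read_camera("wrist");s=viewer.read_camera("scene")
a=cv2.resize(w["img"][0:270,120:460,::-1],None,fx=1.45,fy=1.45,interpolation=cv2.INTER_CUBIC)
b=cv2.resize(s["img"][90:290,260:390,::-1],None,fx=2.3,fy=2.3,interpolation=cv2.INTER_CUBIC)
m=np.zeros((470,800,3),np.uint8);m[:a.shape[0],:a.shape[1]]=a;m[:460,497:796]=b
cv2.imwrite("pics/m7.png",m)
E
```

```text
[ 0.34310601 -0.4293249   0.23903412] [1.79882649e+02 1.77866055e-02 3.66347708e-01] [ 0.0335305   0.07207926 -0.15076466] 0.03028045366109615
```

View pics/m7.png

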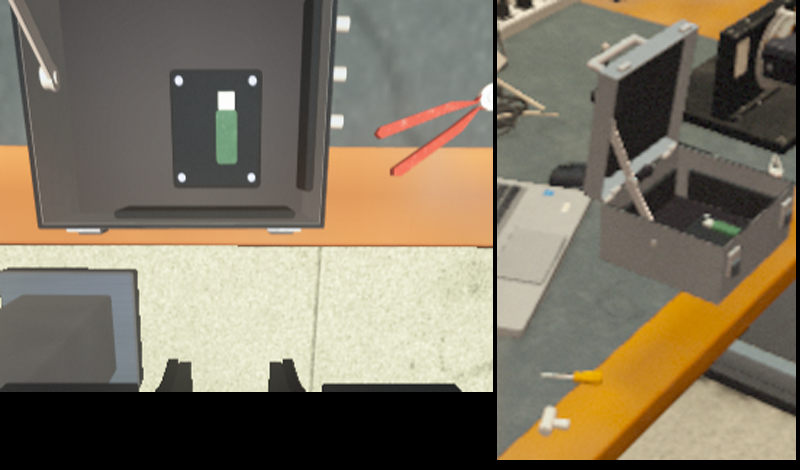

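The stick lies flat on the pad, spanning (226,92) to (226,163) inside the pad outline. The lid stands locked open, the driver and tee are undisturbed, and the robot is clear.

```bash
python3 -c "
from cell import env
print(env.sign_off())"
```

```text
the job is handed in; nothing more can be done
None
```

The lid is up with the stay pushed through to its stop, the stick was then laid flat on the foam pad, no bystander was touched, and the job is handed in at about 20 s.

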